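# Start up the annealing kiln

### The job

Start the glass workshop's annealing kiln with your fingertips: first press the raised end of the wide rocker (the extractor fan; a low metal rib crosses that end) fully down, then push the square key on the loose kiln controller fully down, and last push the large round palm button fully down; each stays where it is pushed. Keep to that order, leave the small round button beside the palm button alone, do not lift the controller or shove it about, and do not disturb the other things standing on the bench. Finish with the hand clear.

Things in the scene. Friction and masses are not known exactly. Their poses are not given: they have to be found in the camera images.
- fan_box: Extractor switch: fixed grey box 116 (its x) x 76 (its y) mm, 44 mm high, on the bench, with one wide black rocker on top, flanked by two low dark steel cheeks whose tops are at 54 mm. Origin: centre of its underside; z up.
- rocker (a joint): Angle of the rocker, rad: a black plate 80 mm long (along the box's x), 50 mm wide, 10 mm thick, pivoting about the box's y axis at its middle, 56 mm above the bench. About 0 (up to 0.03) at the start, with its +x end raised; 0.30 when that end is fully down (its stop). It stays where it is left; no spring. Pressing it at rocker_pad takes about 3 N.
- rocker_pad (a point): Centre of the top of the low bare-metal rib (8 mm along x, 40 mm along y, 3 mm proud) near the raised +x end of the rocker, 30 mm from its pivot: the place to press. It moves with the rocker: about 68 mm above the bench at the start, about 59 mm when fully down.
- controller: Kiln controller: a loose grey box 84 (its x) x 124 (its y) mm, 37 mm high, about 1.2 kg, on rubber feet, with a pale glass window (46 x 52 mm) on its +y half and one square black key on its -y half. Origin: centre of its underside; z up.
- key (a joint): Travel of the square key, m: 0 up, 0.007 fully down (its stop). It moves straight down, takes about 3 N and stays where it is pushed; no spring.
- key_top (a point): Centre of the top of the square key (30 x 30 mm), which lies 30 mm from the controller's origin towards its -y; moves with the key: 52 mm above the bench when up, 45 mm when down.
- start_box: Start station: fixed grey box 76 (its x) x 124 (its y) mm, 46 mm high, with two round black buttons on top: the large palm button on its -y half and a small one on its +y half. Origin: centre of its underside; z up.
- palm (a joint): Travel of the large palm button, m: 0 up, 0.007 fully down (its stop). It moves straight down, takes about 3 N and stays where it is pushed; no spring.
- palm_top (a point): Centre of the top of the palm button (44 mm diameter), 26 mm from the start station's origin towards its -y; moves with the button: 69 mm above the bench when up, 62 mm when down.
- small (a joint): Travel of the small round button, m: 0 up, 0.007 down; takes about 2 N and stays where it is pushed. To be left up.
- small_top (a point): Centre of the top of the small button (18 mm diameter), 64 mm from the palm button's centre; 69 mm above the bench.
- jar: Bystander: loose amber jar with a pale label and lid, 52 mm diameter, 78 mm high. Origin: centre of its underside.
- glass_cup: Bystander: loose green glass cup, 56 mm diameter, 75 mm high. Origin: centre of its underside.
- paperweight: Bystander: loose green glass paperweight, 54 mm diameter, 45 mm high. Origin: centre of its underside.
- beech_block: Bystander: loose pale wooden block 45 x 55 mm, 40 mm high. Origin: centre of its underside.
- dish: Bystander: loose pale metal bowl, 100 mm diameter, 35 mm high. Origin: centre of its underside.
- jacks: Bystander: loose steel glassworker's jacks (large tweezers), 185 mm long, lying flat, 11 mm high. Origin: near its middle, on the bench.
- tin: Bystander: loose pale tin, 66 mm diameter, 85 mm high. Origin: centre of its underside.
Things that resemble listed ones, but are neither listed nor needed, are in the scene too. Leave any green look-alike of the controller alone. What is shaped like the start_box but blue is not meant.

How it is judged (in metres and radians):
On the way, in this order (a step that is already met when the one before it is completed fails the run):
1. the raised end of the rocker is pressed fully down (value of joint rocker above 0.25 rad), for 0.2 s.
2. then the square key is pushed fully down (value of joint key above 0.0055 m), for 0.2 s.
3. then the large palm button is pushed fully down (value of joint palm above 0.0055 m), for 0.2 s.
At the end, for the whole second after the job is handed in: The rocker is past 0.25 of 0.30 rad; the square key and the palm button are each pushed in at least 5.5 of their 7 mm; the small button is in by less than 3 mm; the controller lies flat, at rest, within 30 mm of its start; every bystander is within 30 mm of its start and not tipped by 0.5 rad (value of joint rocker above 0.25 rad and value of joint each of key, palm above 0.0055 m and value of joint small below 0.003 m and distance of controller from where it was at the start of the episode below 0.03 m and angle between controller's own z axis and vertical below 0.1 rad and linear speed of controller below 0.02 m/s and not (distance of any of jar, glass_cup, paperweight, beech_block, dish, jacks, tin from where it was at the start of the episode above 0.03 m or angle between any of jar, glass_cup, paperweight, beech_block, dish, jacks, tin's own z axis and vertical above 0.5 rad)); the robot touches nothing.
It fails at once if the square key was pushed (over 3 mm) before the rocker was fully down (0.25 rad) (value of joint key above 0.003 m and value of joint rocker below 0.25 rad).
It fails at once if the palm button was pushed (over 3 mm) before the square key was fully down (5.5 mm) (value of joint palm above 0.003 m and value of joint key below 0.0055 m).
It fails at once if the small button was pushed (over 3 mm) (value of joint small above 0.003 m).
It fails at once if the controller was lifted (over 10 mm), tipped (0.2 rad) or shoved (over 30 mm) (height (world z) of controller above 0.01 m or angle between controller's own z axis and vertical above 0.2 rad or distance of controller from where it was at the start of the episode above 0.03 m).
It fails at once if a bystander was moved over 30 mm, or tipped by 0.5 rad (distance of any of jar, glass_cup, paperweight, beech_block, dish, jacks, tin from where it was at the start of the episode above 0.03 m or angle between any of jar, glass_cup, paperweight, beech_block, dish, jacks, tin's own z axis and vertical above 0.5 rad).
It also fails if it takes over 51 s, if anything falls off the work surface, if the arm or the gripper's body presses on something with over 40 N, if the wrist force passes 120 N, or if a joint passes its speed limit or range.

### The arm

A 6-joint arm with a two-finger parallel gripper is mounted at the origin on the work surface. World frame = base frame: x ahead of the robot, y to its left, z up, the work surface at z = 0. Lengths are in mm, angles in rad, forces in N, time in s.
With the tool pointing down it reaches from about 225 to 725 mm from the base axis. Payload 3.1 kg.
Tool frame: the origin (TCP) lies midway between the tips of the shut fingers; the grasp point (between the pads) lies 19 mm behind it (grip_point_offset is the distance from the TCP to the grasp point, in mm); z points along the fingers, y is the direction in which the jaws open and shut (so a half turn about z gives the same grasp; the last joint's range is limited). The gripper opens to 85 mm and grips with 20 to 120 N. Pads are 22 mm wide; open, the fingers measure 114 mm over their backs; the gripper's body (76 mm by 85 mm) begins 54 mm behind the grasp point. The pads swing forward as they close: fully open they stand 13 mm farther back than shut.
Start: joints at [1.176, 0.048, 0.099, 1.622, 0, 1.443], TCP at [138.422, 506.416, 231.312] pointing down, gripper open.
Joint ranges: [-2.91, 2.91], [-0.99, 1.94], [-1.21, 1.42], [-2.12, 2.29], [-1.49, 1.47], [-3.14, 3.14]. Speed limits (rad/s): [2.79, 2.79, 3.14, 3.14, 3.14, 3.14].

### API

Orientations are given as a unit quaternion [w, x, y, z].
In Python, from bench import * gives the robot as it stands. The module is installed in compiled form; this text tells all that it offers. Calls block until the motion is done:
- movep(position, orientation): joint-space move of the TCP to a pose.
- line_to(position, orientation=None, v=150): straight line of the TCP; orientation=None keeps the orientation; v is the mean speed in mm/s.
- set_joints(angles): joint-space move.
- set_gripper(opening, force=None): finger opening in mm; force is the grip in N (None keeps the last); returns when the fingers have stopped.
- pause(seconds).
- inverse_kinematics(position, orientation): joint angles nearest the present ones, or None.
- get_obs(): the state.
- capture(name): name is "side" or "top"; returns a dict with "frame" (480x640x3 uint8, red, green, blue), "z_map" (480x640 float32, mm along the optical axis (not along the pixel's ray), 0 where there is no reading), "mtx" (3x3 intrinsics, pixels), "k1" (the pictures are not rectified: a ray, as slopes to the right and down, at radius r is drawn at 1 + k1 r^2 times it, then the intrinsics apply), "view" (4x4, takes a point from world to camera coordinates). Camera axes: x right, y up, looking along -z (the intrinsics and any distortion apply to the point x, -y, -z); pixel columns grow to the right and rows downward; lengths in mm; the calibration is good to about 2 mm. A picture is of the moment at which its call begins.
A pose or a line that the arm cannot do raises IKError and nothing moves.
- sign_off(): hands the job in, once; it reports no verdict.
The state is a dict: "t": time; "q": joint angles; "dq": joint speeds; "effort": joint torques, N m; "position": TCP position; "ee_rot": TCP orientation; "wrist_force": force on the tool from outside, world axes, zero at the start; "wrist_torque": the same for the moment, N m; "width": finger opening in mm.
Only numpy, scipy, OpenCV 4.12 (cv2) and the standard library are available. Lean on these libraries where they do the work, as an engineer would, in place of code of your own. Each camera call takes 0.05 s, during which the arm holds its last target.

## Working session

There is one attempt and no reset: what is moved stays moved. The work goes in short steps, each a Python script; the robot and the scene stay as the last script left them, time stands still between calls to the robot, and variables do not carry over. Pictures are saved under pics/ and viewed, and the job is handed in when it is done.

```bash
mkdir -p pics; cat > h.py <<'E'
from bench import *
import numpy as np, cv2, pickle
def snap(n,tag):
    c=capture(n); pickle.dump(c,open(f'pics/{tag}.pkl','wb')); cv2.imwrite(f'pics/{tag}.png',c['frame'][:,:,::-1]); return c
def world(c,u,v,z=None):
    K=c['mtx']; d=np.array([(u-K[0,2])/K[0,0],(v-K[1,2])/K[1,1]]); s=d.copy()
    for _ in range(20): s=d/(1+c['k1']*(s@s))
    T=np.linalg.inv(c['view']); ray=T[:3,:3]@np.array([s[0],-s[1],-1.]); o=T[:3,3]
    k=c['z_map'][int(round(v)),int(round(u))] if z is None else (z-o[2])/ray[2]
    return o+k*ray
E
python3 - <<'E'
from h import *
for n in('top','side'):
    c=snap(n,n+'0'); print(n,c['mtx'],c['k1'],np.linalg.inv(c['view'])[:3,3])
o=get_obs();print(o['t'],o['width'],o['ee_rot'],o['position'])
E
```

```text
top [[448.51454889   0.         329.71684824]
 [  0.         448.51454889 235.00078831]
 [  0.           0.           1.        ]] 0.03912388615870782 [ 481.72345956    2.26404688 1033.65300173]
side [[526.29400928   0.         321.29253251]
 [  0.         526.29400928 238.49259724]
 [  0.           0.           1.        ]] 0.037502146636905105 [493.90953649 753.59823985 861.42493601]
0.1 85.51380186242532 [-2.86126865e-04  1.33014711e-01  9.91113484e-01 -1.03301819e-03] [138.2152668  505.90532691 230.22511127]
```

View pics/top0.png

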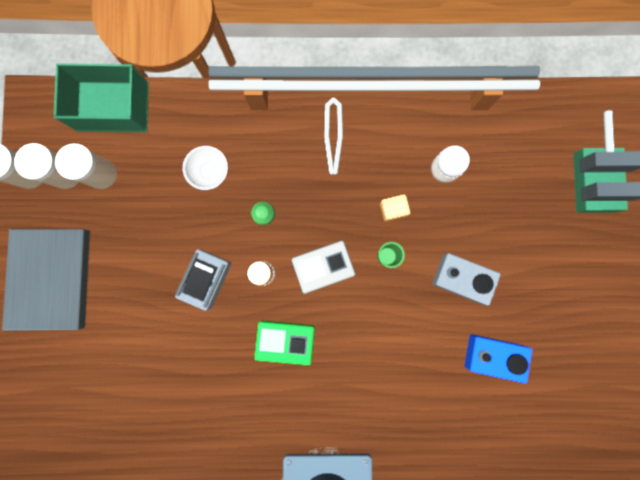

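View pics/side0.png

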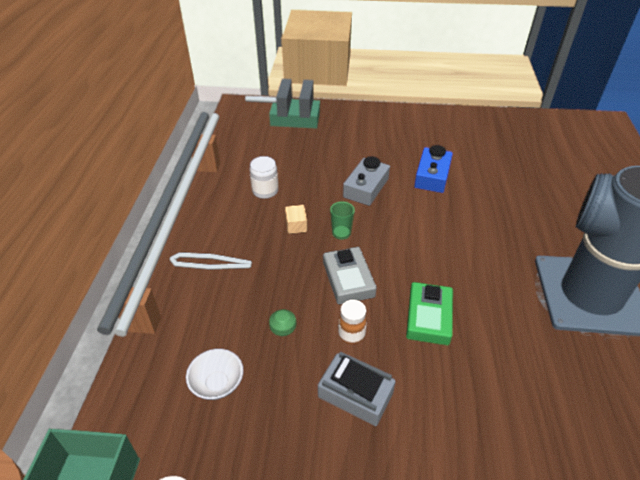

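```bash
python3 - <<'E'
import pickle,cv2,numpy as np
from h import world
c=pickle.load(open('pics/top0.pkl','rb'));f=c['frame'][:,:,::-1]
A=[f[240:320,165:285],f[230:310,280:400],f[240:320,420:540]]
cv2.imwrite('pics/c0.png',np.vstack([cv2.resize(a,None,fx=5,fy=5,interpolation=3)[:400] for a in A[:1]]))
cv2.imwrite('pics/c1.png',cv2.resize(A[1],None,fx=5,fy=5,interpolation=3))
cv2.imwrite('pics/c2.png',cv2.resize(A[2],None,fx=5,fy=5,interpolation=3))
s=pickle.load(open('pics/side0.pkl','rb'));g=s['frame'][:,:,::-1]
cv2.imwrite('pics/s0.png',cv2.resize(g[340:430,300:420],None,fx=5,fy=5,interpolation=3))
print(c['view'],s['view'])
for n,p in dict(bench=(400,400),jar=(260,273),base=(300,470)).items(): print(n,world(c,*p))
E
```

```text
[[-1.45715973e-03 -9.99958062e-01  9.04163660e-03 -6.38001485e+00]
 [ 9.95728509e-01 -6.16170129e-04  9.23274440e-02 -5.75098927e+02]
 [-9.23180008e-02  9.13755117e-03  9.95687648e-01 -9.84744467e+02]
 [ 0.00000000e+00  0.00000000e+00  0.00000000e+00  1.00000000e+00]] [[-9.95669838e-01 -9.29488012e-02  1.44715237e-03  5.60570268e+02]
 [ 6.64236122e-02 -7.00468001e-01  7.10586015e-01 -1.17052315e+02]
 [-6.50344342e-02  7.07605187e-01  7.03608856e-01 -1.10723511e+03]
 [ 0.00000000e+00  0.00000000e+00  0.00000000e+00  1.00000000e+00]]
bench [ 208.63851364 -163.05802598    1.39213692]
jar [489.57952397 140.82443608  80.98364573]
base [65.84021277 57.94127599  8.97546146]
```

View pics/c0.png

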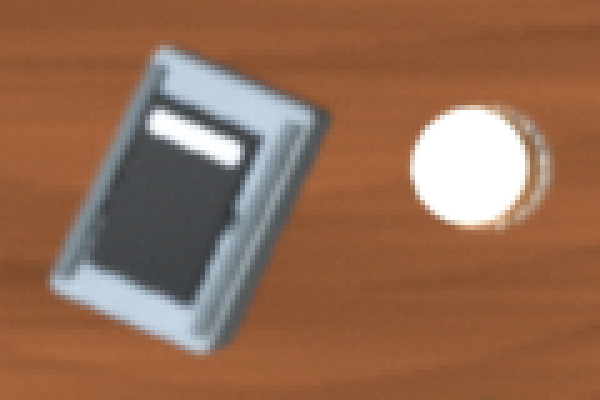

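View pics/c1.png

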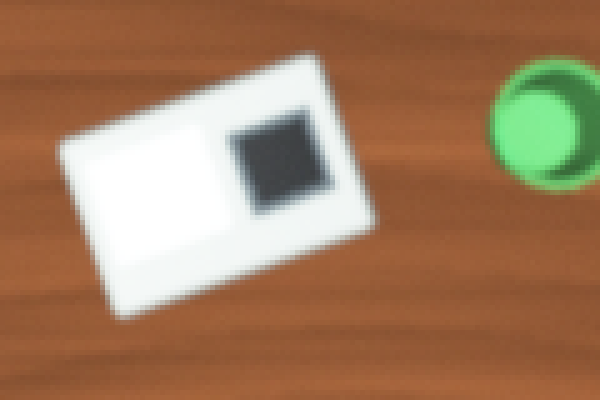

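View pics/c2.png

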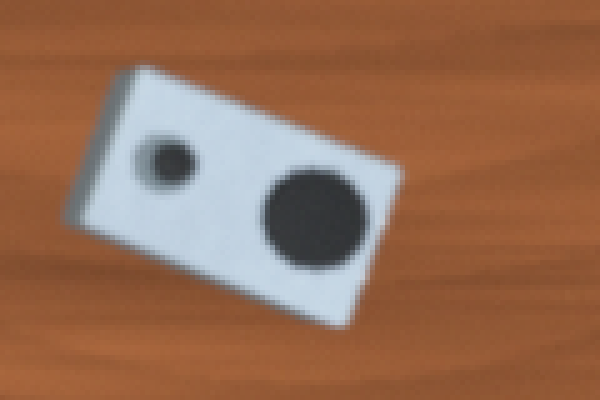

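View pics/s0.png

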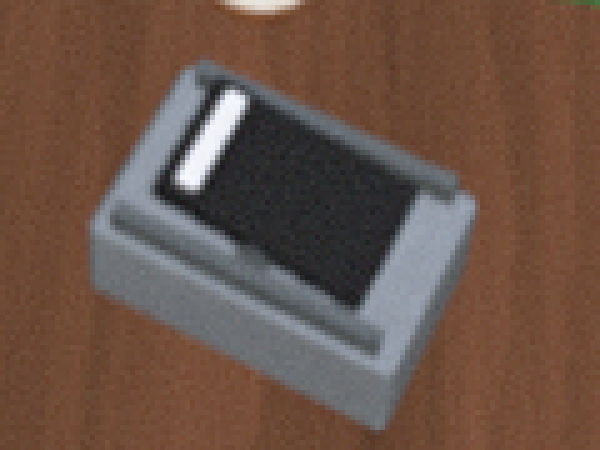

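```bash
python3 - <<'E'
import pickle,cv2,numpy as np
from h import world
c=pickle.load(open('pics/top0.pkl','rb'));s=pickle.load(open('pics/side0.pkl','rb'))
C=lambda x,y,ox,oy,z:world(c,ox+x/5-.4,oy+y/5-.4,z).round(1)
print('rib top',C(195,138,165,240,68),'depth',C(195,138,165,240,None),'ends',C(150,122,165,240,68),C(240,155,165,240,68))
print('rib side',world(s,300+212/5-.4,340+140/5-.4,68).round(1))
print('box corners',[C(*p,165,240,44) for p in((160,48),(318,108),(208,350),(52,288))])
print('key',C(280.5,161,280,230,52),C(280.5,161,280,230,None),'ctl corners',[C(*p,280,230,37) for p in((60,145),(316,54),(374,228),(118,318))])
print('palm',C(315,218,420,240,69),C(315,218,420,240,None),'small',C(175,163,420,240,69))
g=s['frame'][:,:,::-1]
cv2.imwrite('pics/s1.png',cv2.resize(g[140:310,310:400],None,fx=5,fy=5,interpolation=3)[:,:][:850]) if 0 else None
a=cv2.resize(g[240:300,315:385],None,fx=5,fy=5,interpolation=3);b=cv2.resize(g[150:210,335:405],None,fx=5,fy=5,interpolation=3)
cv2.imwrite('pics/s1.png',np.hstack([a,b]))
E
```

```text
rib top [502.4 262.9  68. ] depth [502.3 262.5  69.4] ends [509.2 282.1  68. ] [495.1 243.6  68. ]
rib side [502.7 265.5  68. ]
box corners [array([542.3, 285.6,  44. ]), array([515.9, 216.1,  44. ]), array([411.2, 261.3,  44. ]), array([438.2, 329.1,  44. ])]
key [513.9 -19.7  52. ] [513.9 -19.8  50.9] ctl corners [array([521.6,  77.8,  37. ]), array([562., -36.,  37.]), array([484.7, -61.4,  37. ]), array([445.4,  51.7,  37. ])]
palm [ 467.6 -332.8   69. ] [ 467.7 -332.1   71.2] small [ 491. -274.   69.]
```

View pics/s1.png

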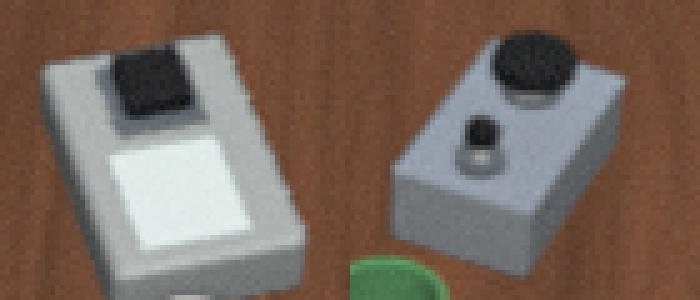

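```bash
cat >> h.py <<'E'
from scipy.spatial.transform import Rotation as Ro
def quat(deg):
    a=np.radians(deg); R=np.array([[np.cos(a),np.sin(a),0],[np.sin(a),-np.cos(a),0],[0,0,-1]])
    return Ro.from_matrix(R).as_quat(scalar_first=True)
def press(x,y,ztop,zend,fmax=18,over=5):
    line_to([x,y,ztop+12],v=100); pause(.2)
    o=get_obs(); f0=o['wrist_force'][2]; off=o['position'][:2]-[x,y]; print('above',o['position'].round(1),f0.round(1))
    x,y=np.array([x,y])-off
    z=ztop+5; line_to([x,y,z],v=40)
    while z>zend-over:
        z-=1; line_to([x,y,z],v=25); o=get_obs(); f=o['wrist_force'][2]-f0
        print(z,o['position'].round(1),round(f,1))
        if f>fmax: break
    pause(.4); o=get_obs(); print('held',o['t'],o['position'].round(1),o['wrist_force'].round(1))
    line_to([x,y,ztop+60],v=150)
E
python3 - <<'E'
from h import *
print(get_obs()['t'])
for p,y in (((502,264,130),159),((514,-20,130),106.6),((514,-20,130),196.6),((468,-333,130),66),((468,-333,130),150)):
    print(p,y,inverse_kinematics(p,quat(y)))
set_gripper(0)
movep([502.5,264,130],quat(159))
o=get_obs(); print(o['t'],o['width'],o['position'])
press(502.5,264,68,59)
print(get_obs()['t'])
snap('top','top1');snap('side','side1')
E
```

```text
0.1
(502, 264, 130) 159 [0.36592353 0.15817205 0.01694539 1.42956966 0.         0.73244267]
(514, -20, 130) 106.6 [-0.16931758  0.0217331  -0.12896996  1.42009327  0.          1.11175409]
(514, -20, 130) 196.6 [-0.16931758  0.0217331  -0.12896996  1.42009327  0.         -0.45904224]
(468, -333, 130) 66 [-0.73516627  0.17679324  0.03796705  1.43197013  0.          1.25450908]
(468, -333, 130) 150 [-0.73516627  0.17679324  0.03796705  1.43197013  0.         -0.21156749]
2.5167 -0.20337929384454528 [502.12141695 264.96797635 130.46638085]
above [503.3 264.3  81.1] 0.5
72 [501.7 263.7  72. ] -0.5
71 [501.7 263.7  71. ] 0.0
70 [501.6 263.7  69.9] -0.4
69 [501.7 263.7  68.9] 0.1
68 [501.9 263.7  68.3] 1.3
67 [502.2 263.6  67.4] 1.9
66 [502.5 263.5  66.4] 2.0
65 [502.2 263.7  65.2] 2.8
64 [502.  263.9  64.1] 2.8
63 [501.9 263.9  63.1] 2.6
62 [501.7 263.8  62. ] 4.1
61 [501.6 263.8  60.9] 2.7
60 [501.6 263.7  59.9] 3.1
59 [501.7 263.8  59.7] 5.9
58 [501.8 263.8  59.5] 8.8
57 [501.9 263.8  59.4] 11.8
56 [501.9 263.9  59.2] 14.9
55 [501.9 263.9  59. ] 19.2
held 8.5917 [502.  263.9  59.1] [-2.8 -2.3 18.8]
9.225
```

```bash
python3 - <<'E'
from h import *
c=pickle.load(open('pics/top1.pkl','rb'));s=pickle.load(open('pics/side1.pkl','rb'))
a=cv2.resize(c['frame'][230:320,165:265,::-1],(400,360),interpolation=3);b=cv2.resize(s['frame'][330:420,300:400,::-1],(400,360),interpolation=3)
cv2.imwrite('pics/v1.png',np.hstack([a,b]))
E
```

```text
(no output)
```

View pics/v1.png

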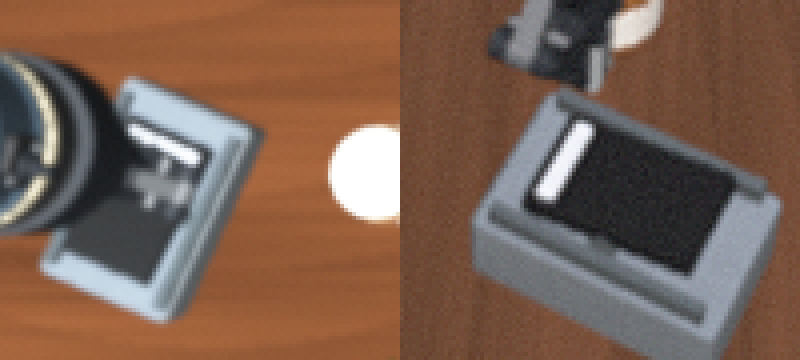

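The side view shows the rib end lowered: the rib is at about (341,370), where it was (342,368), and the far end is raised. The force also rose against the stop at 59 mm. Next I'll press the key.

```bash
python3 - <<'E'
from h import *
line_to([502,264,140]); movep([514,-20,140],quat(106.6))
press(514,-20,52,45)
print(get_obs()['t'])
snap('side','side2')
E
```

```text
above [514.8 -20.2  65. ] 0.2
56 [513.2 -19.9  56. ] -0.2
55 [513.2 -19.9  55. ] -0.1
54 [513.2 -19.8  53.9] -0.1
53 [513.2 -19.8  52.9] -0.5
52 [513.3 -19.8  52. ] 0.4
51 [513.3 -19.9  51.2] 2.0
50 [513.3 -19.9  50.1] 2.7
49 [513.3 -19.9  48.9] 2.3
48 [513.3 -19.9  47.8] 1.7
47 [513.3 -19.9  46.9] 1.8
46 [513.3 -19.9  45.9] 1.4
45 [513.3 -19.9  45.1] 2.4
44 [513.4 -19.9  45. ] 7.3
43 [513.4 -19.9  45. ] 9.9
42 [513.4 -19.9  44.9] 14.7
41 [513.5 -19.9  44.9] 19.7
held 16.5083 [513.4 -19.9  44.9] [-8.1  1.9 19.5]
17.1333
```

```bash
python3 - <<'E'
from h import *
line_to([514,-20,140]); movep([467.6,-333,140],quat(66))
press(467.6,-333,69,62)
line_to([467.6,-333,200]); set_joints([-1.5,0.048,0.099,1.622,0,1.2])
print(get_obs()['t'],get_obs()['position'])
snap('side','side3');snap('top','top3')
E
```

```text
above [ 468.2 -333.6   82.2] -0.2
73 [ 467.  -332.4   72.9] -0.1
72 [ 467.  -332.4   72. ] 0.8
71 [ 466.9 -332.4   70.9] -0.6
70 [ 466.9 -332.4   69.9] 0.1
69 [ 467.  -332.4   69. ] 0.7
68 [ 467.  -332.5   68.3] 1.6
67 [ 467.  -332.5   67.1] 2.9
66 [ 467.  -332.5   65.9] 2.3
65 [ 467.  -332.5   64.8] 2.6
64 [ 467.  -332.5   63.8] 1.7
63 [ 467.  -332.5   62.9] 1.9
62 [ 467.  -332.5   62.1] 3.4
61 [ 467.1 -332.5   62. ] 6.5
60 [ 467.1 -332.5   62. ] 10.1
59 [ 467.1 -332.6   62. ] 13.4
58 [ 467.2 -332.5   61.9] 16.6
57 [ 467.2 -332.6   61.9] 21.2
held 24.6417 [ 467.2 -332.6   61.9] [-6.7  4.6 21. ]
27.4083 [ 104.45559922 -514.29350499  230.91585402]
```

View pics/side3.png

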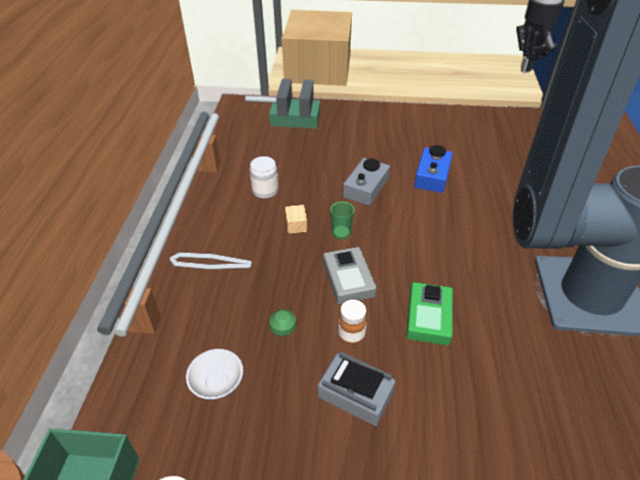

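View pics/top3.png

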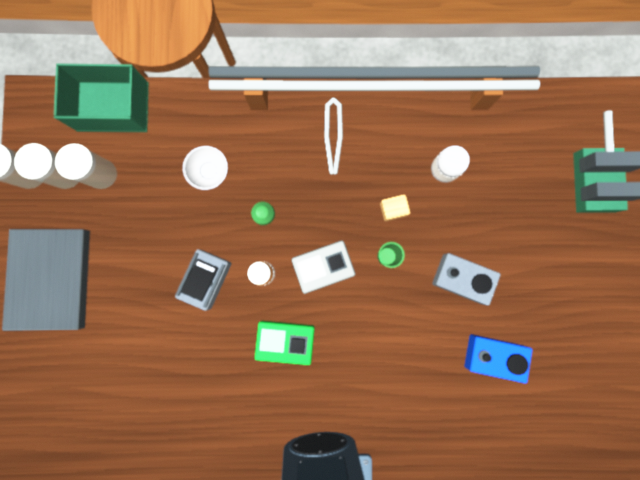

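Nothing has shifted: the controller is still at (323,267) in the top view. The key at (346,258) and the palm button at (372,165) sit lower in the side view, the small button is still up, and the hand is clear. I'm handing it in.

```bash
python3 -c "
from bench import *
print(sign_off(), get_obs()['t'])"
```

```text
the job is handed in; nothing more can be done
the job is handed in; nothing more can be done
```

I pressed the rocker's raised end, then the square key, then the palm button, with the fingers shut, and handed the job in with the hand clear. `sign_off()` gives no verdict, so I don't know how it was judged.

- **Presses:** each was pushed until it met its stop, with a clear rise in force:

| Part | Fingertip height at the stop (mm) | Stated height when down (mm) | Force at the stop (N) |
|---|---|---|---|
| Rocker | 59.1 | about 59 | about 19 |
| Key | 44.9 | 45 | about 20 |
| Palm button | 61.9 | 62 | about 21 |

- **Final pictures:** the rocker's rib end, the key and the palm button are down, and the small button is still up. The controller and the bystanders look unmoved; I judged that by eye rather than measuring it.
- **Time:** the robot's clock read 27.4 s at the last check before handing in, against the 51 s limit.

None of the checks failed or disagreed.

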